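Set the stock tags on the tray stand

TASK

Each tray on the stand has a hinged tag on the rail behind it. With the fingertips, gently push tags over until the tag behind every full tray (one with two bushes in it) leans away from the trays with its round-disc face up, and the tag behind every other tray leans over toward its tray with its bar face up. Only push, lift nothing, and leave the bushes and the things around the stand where they are.

Things in the scene. Friction and masses are not known exactly. Their poses are not given: they have to be found in the camera images.
- stand: fixed stand: grey base plate 160 x 372 mm, 6 mm thick, a rail along its y axis carrying four hinged tags, a tray in front (-x) of each. Origin on the bench top below the rail's middle; x points away from the robot (trays at -x), y along the rail. End uprights at y = +-178 mm, 72 mm high. Places 85 mm apart (y = +-42.5, +-127.5 mm); which tag and tray is where varies.
- hinge_a (a point): centre of the hinge pin of tag a, 80 mm above the bench, axes as the stand's (pin along y). The tag: an aluminium plate 50 mm wide (y), 4 mm thick, free edge 52 mm from the pin, standing above the pin and leaning one way or the other. Raised round disc on the face toward the trays, raised bar on the other face.
- tag_a (a joint): lean of tag a: 0 = leaning 40 degrees toward the tray side (bar face up, free edge 33 mm to the stand's -x of the pin, 40 mm above it), 0.7 = upright, 1.4 = leaning 40 degrees away (+x; disc face up, free edge 33 mm to +x). Nearly free hinge with stops at 0 and 1.4: past upright it falls by itself.
- tray_a: grey plastic tray fixed on the stand, 76 x 60 mm, 16 mm high, with places for two bushes one behind the other; it holds two bushes, so it is full. Origin under its centre, which lies 80 mm to -x (stand axes) of the hinge pin of the tag it belongs to.
- hinge_b (a point): centre of the hinge pin of tag b, 80 mm above the bench, axes as the stand's (pin along y). The tag: an aluminium plate 50 mm wide (y), 4 mm thick, free edge 52 mm from the pin, standing above the pin and leaning one way or the other. Raised round disc on the face toward the trays, raised bar on the other face.
- tag_b (a joint): lean of tag b: 0 = leaning 40 degrees toward the tray side (bar face up, free edge 33 mm to the stand's -x of the pin, 40 mm above it), 0.7 = upright, 1.4 = leaning 40 degrees away (+x; disc face up, free edge 33 mm to +x). Nearly free hinge with stops at 0 and 1.4: past upright it falls by itself.
- tray_b: grey plastic tray fixed on the stand, 76 x 60 mm, 16 mm high, with places for two bushes one behind the other; it holds two bushes, so it is full. Origin under its centre, which lies 80 mm to -x (stand axes) of the hinge pin of the tag it belongs to.
- hinge_c (a point): centre of the hinge pin of tag c, 80 mm above the bench, axes as the stand's (pin along y). The tag: an aluminium plate 50 mm wide (y), 4 mm thick, free edge 52 mm from the pin, standing above the pin and leaning one way or the other. Raised round disc on the face toward the trays, raised bar on the other face.
- tag_c (a joint): lean of tag c: 0 = leaning 40 degrees toward the tray side (bar face up, free edge 33 mm to the stand's -x of the pin, 40 mm above it), 0.7 = upright, 1.4 = leaning 40 degrees away (+x; disc face up, free edge 33 mm to +x). Nearly free hinge with stops at 0 and 1.4: past upright it falls by itself.
- tray_c: grey plastic tray fixed on the stand, 76 x 60 mm, 16 mm high, with places for two bushes one behind the other; it holds one bush, so it is not full. Origin under its centre, which lies 80 mm to -x (stand axes) of the hinge pin of the tag it belongs to.
- hinge_d (a point): centre of the hinge pin of tag d, 80 mm above the bench, axes as the stand's (pin along y). The tag: an aluminium plate 50 mm wide (y), 4 mm thick, free edge 52 mm from the pin, standing above the pin and leaning one way or the other. Raised round disc on the face toward the trays, raised bar on the other face.
- tag_d (a joint): lean of tag d: 0 = leaning 40 degrees toward the tray side (bar face up, free edge 33 mm to the stand's -x of the pin, 40 mm above it), 0.7 = upright, 1.4 = leaning 40 degrees away (+x; disc face up, free edge 33 mm to +x). Nearly free hinge with stops at 0 and 1.4: past upright it falls by itself.
- tray_d: grey plastic tray fixed on the stand, 76 x 60 mm, 16 mm high, with places for two bushes one behind the other; it is empty. Origin under its centre, which lies 80 mm to -x (stand axes) of the hinge pin of the tag it belongs to.
- bush_a1: loose turned bush, 26 mm diameter, 34 mm high, standing in tray a (its top 43 mm above the bench); origin under its centre. Not to be moved.
- bush_a2: loose turned bush, 26 mm diameter, 34 mm high, standing in tray a (its top 43 mm above the bench); origin under its centre. Not to be moved.
- bush_b1: loose turned bush, 26 mm diameter, 34 mm high, standing in tray b (its top 43 mm above the bench); origin under its centre. Not to be moved.
- bush_b2: loose turned bush, 26 mm diameter, 34 mm high, standing in tray b (its top 43 mm above the bench); origin under its centre. Not to be moved.
- bush_c1: loose turned bush, 26 mm diameter, 34 mm high, standing in tray c (its top 43 mm above the bench); origin under its centre. Not to be moved.
- grease_tin: round tin, 77 mm diameter, 56 mm high, standing right of the stand; origin under its centre. Bystander.
- marker: marker pen 131 mm long, 18 mm thick, lying right of the stand; origin under its centre. Bystander.
- plug_gauge: steel plug gauge 99 mm long, 19 mm thick, lying beyond the stand's right end; origin under its centre. Bystander.

How it is judged:
By the outcome, as a careful person would: the job done as asked, in the order asked, and still so for the second after the job is handed in, with the robot touching nothing.
It also fails if it takes over 58 s, if anything falls off the work surface, if the arm or the gripper's body presses on something with over 40 N, if the wrist force passes 120 N, or if a joint passes its speed limit or range.

ROBOT

A 6-joint arm with a two-finger parallel gripper is mounted at the origin on a cart in front of the work surface, level with it; the furniture and walls round the work are solid. World frame = base frame: x ahead of the robot, y to its left, z up, the work surface at z = 0. Lengths are in mm, angles in rad, forces in N, time in s.
With the tool pointing down it reaches from about 350 to 975 mm from the base axis. Payload 7.1 kg.
Tool frame: the origin (TCP) lies on the front face of the gripper's body, between the roots of the fingers; the fingertips stand 80 mm ahead of it and the grasp point (between the pads) lies 61 mm ahead of it (env.tips_ahead is the distance from the TCP to the fingertips, in mm); z points along the fingers, y is the line along which they close (so a half turn about z gives the same grasp; the last joint's range is limited). The gripper opens to 88 mm and grips with 3 to 60 N. Pads are 20 mm wide; open, the fingers measure 115 mm over their backs; the gripper's body (75 mm by 178 mm) begins 61 mm behind the grasp point.
Start: joints at [-1.274, 0.423, 1.63, -0, 1.089, -0.019], TCP at [194.128, -594.07, 302.675] pointing down, gripper open.
Joint ranges: [-3, 3], [-0.9, 2.11], [0.09, 2.58], [-1.31, 4.45], [0.11, 2.69], [-2.54, 2.54]. Speed limits (rad/s): [2.39, 2.39, 3.01, 3.14, 3.14, 3.14].

INTERFACE

Orientations are given as a unit quaternion [x, y, z, w].
In Python, from station import env, set_gripper, viewer, workorder gives the robot as it stands. Calls block until the motion is done:
- env.reach(position, orientation): joint-space move of the TCP to a pose.
- env.move_l(position, rot=None, rate=150, f_stop=None): straight line of the TCP; rot=None keeps the orientation; rate is the mean speed in mm/s. With f_stop (N) it stops when the force on the tool has changed by that much, and returns True; else False.
- env.move_joints(angles): joint-space move.
- set_gripper(opening): finger opening in mm; the grip force is fixed at half the most; returns when the fingers have stopped.
- env.hold(seconds).
- env.ik(position, orientation): joint angles nearest the present ones, or None.
- env.read_state(): the state.
- viewer.camera(name): name is "side" or "top"; returns the picture (420x560x3 uint8, blue, green, red); there is no depth.
- viewer.camera_params(name): a dict with "fx", "fy", "cx", "cy" (pixels), "pose" (4x4, takes a point from camera to world coordinates). Camera axes: x right, y up, looking along -z (the intrinsics and any distortion apply to the point x, -y, -z); pixel columns grow to the right and rows downward; lengths in mm; the calibration is good to about 2 mm. A picture is of the moment at which its call begins. camera_params takes no time and is no camera call.
A pose or a line that the arm cannot do raises env.IKError and nothing moves.
- workorder.sign_off(): hands the job in; it is judged then, once.
The state is a dict: "time_s": time; "qpos": joint angles; "dq": joint speeds; "tau": joint torques, N m; "tool_pos": TCP position; "orientation": TCP orientation; "force": force on the tool from outside, world axes, zero at the start; "wrist_torque": the same for the moment, N m; "width": finger opening in mm; "grip_force": force on a finger pad.
Only numpy, scipy, OpenCV 4.12 (cv2) and the standard library are available. Lean on these libraries where they do the work, as an engineer would, in place of code of your own. Each camera call takes 0.05 s, during which the arm holds its last target. There are 200 camera calls.

## Working session

There is one attempt and no reset: what is moved stays moved. The work goes in short steps, each a Python script; the robot and the scene stay as the last script left them, time stands still between calls to the robot, and variables do not carry over. Pictures are saved under pics/ and viewed, at most 10 in all, crops included, and the job is handed in when it is done.

```bash
ls; mkdir -p pics
python3 - <<'E'
from station import env, viewer
import cv2
for n in("top","side"):
    cv2.imwrite(f"pics/{n}0.png",viewer.camera(n)); p=viewer.camera_params(n); print(n,{k:(v.round(3).tolist() if hasattr(v,'round') and hasattr(v,'tolist') else v) for k,v in p.items()})
print(env.read_state()["time_s"],env.read_state()["orientation"])
E
```

```text
pics
top {'fx': 513.0741203703802, 'fy': 513.0741203703802, 'cx': 290.9387913912617, 'cy': 216.79031781026885, 'pose': [[0.002, 0.997, -0.077, 422.934], [-1.0, 0.002, -0.0, -257.971], [-0.0, 0.077, 0.997, 1097.622], [0.0, 0.0, 0.0, 1.0]]}
side {'fx': 530.8910728293833, 'fy': 530.8910728293833, 'cx': 278.76450201256426, 'cy': 209.18517390401894, 'pose': [[-0.999, 0.027, -0.04, 473.97], [-0.048, -0.494, 0.868, 694.501], [0.003, 0.869, 0.494, 647.214], [0.0, 0.0, 0.0, 1.0]]}
0.1 [ 9.87558791e-01  1.57248687e-01 -1.02700239e-04 -6.88853765e-04]
```

View pics/top0.png

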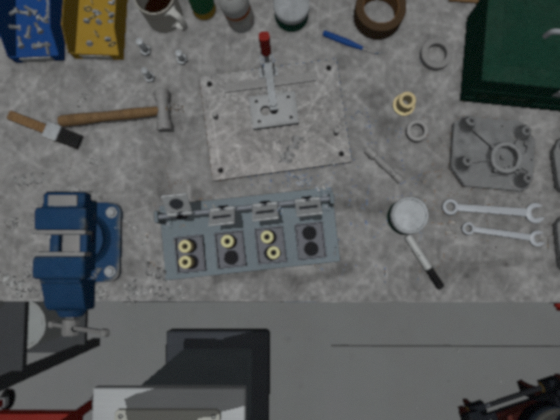

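View pics/side0.png

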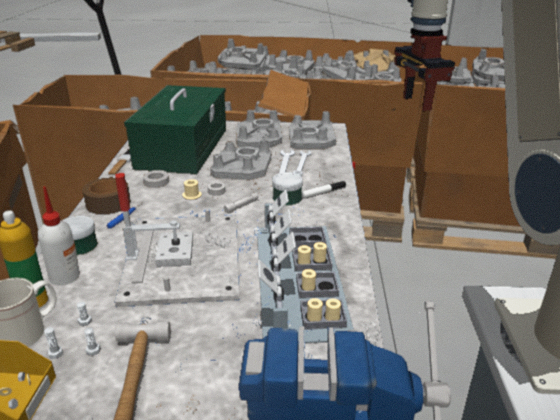

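The top view shows the stand from about (155,190) to (338,275). From left (+y) to right the trays are full (185,253), one bush (230,248), full (270,244) and empty (310,240). The leftmost tag (177,203) leans away. The others need a zoom.

Run:
```python
import cv2,numpy as np
t=cv2.imread("pics/top0.png")[180:285,145:350]; s=cv2.imread("pics/side0.png")[190:335,245:355]
t=cv2.resize(t,None,fx=3.9,fy=3.9,interpolation=2); cv2.imwrite("pics/tz.png",t)
cv2.imwrite("pics/sz.png",cv2.resize(s,None,fx=4,fy=4,interpolation=2))
```

```text
(no output)
```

View pics/tz.png

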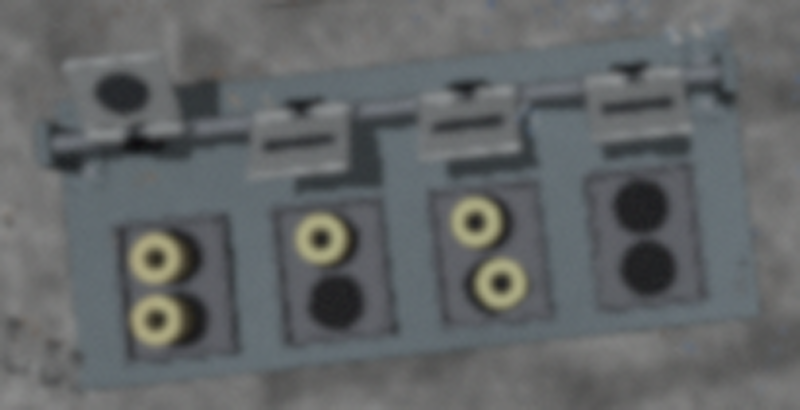

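View pics/sz.png

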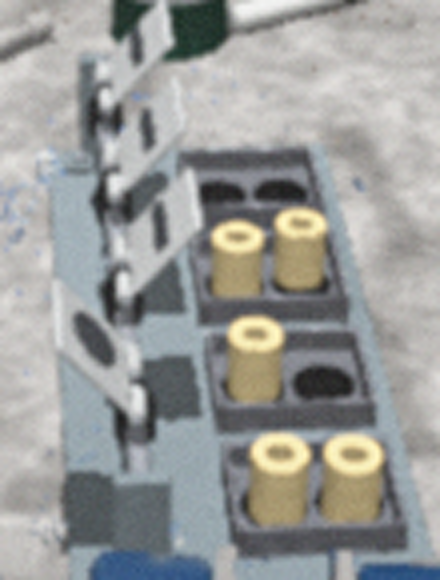

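Both zooms agree: leftmost tag is disc-up (correct), and the other three are bar-up. Only tag 3 is wrong, behind the full tray with bushes at crop (476,222)/(500,283). In the top crop its free edge runs (422,160)–(520,150) and its hinge is near (467,91). In the side crop its near free corner is about (187,160) and its far one (178,80). Next I locate it.

```bash
cat > h.py <<'E'
import numpy as np
from station import viewer
def ray(n,u,v):
    p=viewer.camera_params(n);T=np.array(p["pose"])
    d=T[:3,:3]@np.array([(u-p["cx"])/p["fx"],-(v-p["cy"])/p["fy"],-1]);return T[:3,3],d/np.linalg.norm(d)
def plane(n,u,v,z):
    o,d=ray(n,u,v);return o+d*(z-o[2])/d[2]
def tri(a,b):
    (o,d),(q,e)=ray("top",*a),ray("side",*b)
    s=np.linalg.lstsq(np.c_[d,-e],q-o,rcond=None)[0];A=o+s[0]*d;B=q+s[1]*e
    return (A+B)/2,np.linalg.norm(A-B)
T=lambda u,v:(145+u/3.9,180+v/3.9)
S=lambda u,v:(245+u/4,190+v/4)
E
python3 - <<'E'
from h import *
np.set_printoptions(precision=1,suppress=True)
for a,b in(((422,160),(187,160)),((520,150),(178,80)),((252,178),(202,245)),((347,172),(190,170))): print(*tri(T(*a),S(*b)))
print("bush top",*tri(T(476,222),S(237,233)),*tri(T(500,283),S(300,220)))
for q in((302,106),(467,90),(632,72),(135,140)): print("hinge",plane("top",*T(*q),80))
for q in((422,160),(520,150),(252,178),(347,172),(592,140),(690,133)): print("edge",plane("top",*T(*q),120))
E
```

```text
[ 490.6 -184.   101.1] 2.753370771319212
[ 495.6 -233.4  117.6] 0.5363582387107688
[ 481.3 -100.4  108.2] 2.038373973558769
[ 486.  -148.5  117.5] 2.2634842363532788
bush top [ 463.4 -208.5   42.9] 0.18833706000348324 [ 431.2 -221.3   43.5] 0.031806857048473844
hinge [ 520.9 -121.    80. ]
hinge [ 529.3 -205.2   80. ]
hinge [ 538.7 -289.6   80. ]
hinge [503.3 -36.   80. ]
edge [ 490.6 -185.5  120. ]
edge [ 495.6 -233.4  120. ]
edge [ 481.6 -102.3  120. ]
edge [ 484.7 -148.8  120. ]
edge [ 500.6 -268.7  120. ]
edge [ 504.2 -316.7  120. ]
```

```bash
cat > push.py <<'E'
from h import *
import cv2
from station import env,set_gripper
yaw=0.1; q=[np.cos(yaw/2),np.sin(yaw/2),0,0]
h=np.array([528.5,-205.5]); ex=np.array([np.cos(yaw),np.sin(yaw)])
P=lambda d,z:[*(h+d*ex),z+env.tips_ahead]
set_gripper(0)
env.reach(P(-75,200),q)
env.move_l(P(-75,104),rate=120)
print(env.move_l(P(-30,104),rate=50,f_stop=12), env.move_l(P(3,104),rate=50,f_stop=12))
print(env.read_state()["tool_pos"],env.read_state()["force"])
env.move_l(P(-75,104),rate=100)
env.move_l(P(-75,220),rate=150)
env.reach([260,-560,300],q)
env.hold(.5)
for n in("top","side"): cv2.imwrite(f"pics/{n}1.png",viewer.camera(n))
t=cv2.imread("pics/top1.png")[180:285,145:350]; s=cv2.imread("pics/side1.png")[190:335,245:355]
a=cv2.resize(t,(560,287)); b=cv2.resize(s,(218,287))
cv2.imwrite("pics/after.png",np.hstack([a,b]))
print(env.read_state()["time_s"],env.read_state()["force"])
E
python3 push.py
```

```text
False False
[ 531.28602811 -205.06488266  183.82866504] [-0.24506738  0.53847865 -0.00278774]
9.875 [-0.70900426  0.4977712   0.88228123]
```

View pics/after.png

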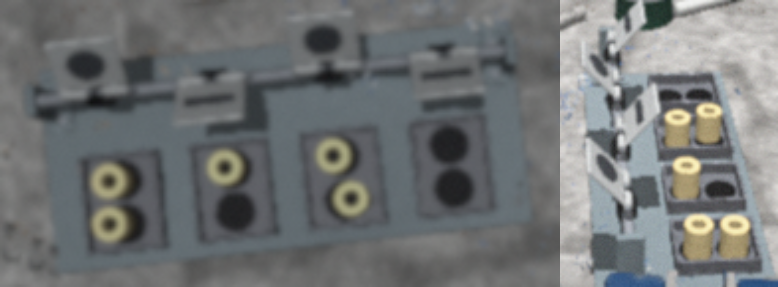

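Tag 3 now leans away with its disc up at (323,40), and tag 1 still shows its disc at (85,66). Tags 2 (210,98) and 4 (447,72) still show bars, and the bushes haven't moved, so I'm handing the job in.

```bash
python3 -c "
from station import workorder
print(workorder.sign_off())"
```

```text
the job is handed in; nothing more can be done
None
```

Job handed in: only the third tag from the left needed pushing; now the tags behind both full trays lean away disc up, the other two lean toward their trays bar up, and the last pictures show the bushes unmoved.

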